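# Close the specimen case

### The job

Close up the blue specimen case: first push the upright yellow retaining flap down until it lies flat over the two mortar cubes, then push the open lid over from behind and press it fully shut, without slamming it. Do it all by pushing with the fingertips; leave the cubes lying in the case and everything round it where it is.

Things in the scene. Friction and masses are not known exactly. Their poses are not given: they have to be found in the camera images.
- case: Fixed blue plastic case, open on top, 150 (x) x 146 (y) x 62 mm high with 4 mm walls; origin at the centre of its underside, on the worktop, z up. Its -x side carries two latches and a carrying handle and looks roughly toward the robot; the lid is hinged on its +x side. Inside are two cells side by side along y, a mortar cube in each.
- lid (a joint): Angle of the blue lid in rad: 0 shut and level on the case, about 1.57 upright; it starts open beyond upright, leaning away from the robot by up to 0.4 (1.65 to 1.95; stop at 2.0). The hinge is stiff: the lid stays at any angle and takes up to about 3 N at its free edge to swing. It cannot shut while the flap stands up.
- lid_hinge (a point): Middle of the lid's hinge line, fixed to the case at (77, 0, 62) mm in the case's frame; the line runs along the case's y and the axes are the case's.
- lid_edge (a point): Middle of the lid's free edge, on its outer face, 160 mm from the hinge line. The lid is a panel 156 mm wide along the hinge and 8 mm thick, lying from the hinge plane outward (shut: z 62 to 70 mm); with a 10 mm skirt on the inner side of its edges. The point's z axis is the panel's outward normal (up when shut), its -x axis points from the hinge to the free edge.
- flap (a joint): Angle of the yellow retaining flap in rad: 0 folded flat inside the case, about 1.57 upright; starts at 1.35 to 1.7 (stop at 1.75). Stiff hinge: it stays at any angle and takes about 1 N at its edge to fold.
- flap_hinge (a point): Middle of the flap's hinge line along the case's y, near the case's -x wall, at (-60, 0, 56) mm in the case's frame (6 mm below the rim); axes are the case's. Folding turns the flap's free edge from up toward the case's +x, that is, away from the robot.
- flap_edge (a point): Middle of the flap's free edge, 80 mm from its hinge line, at mid thickness. The flap is a plate 122 mm wide along the hinge and 4 mm thick. The point's +x axis points from the hinge to the free edge.
- cube_1: Loose grey mortar cube, 40 mm, in the -y cell of the case; origin at the centre of its underside. To be left lying there.
- cube_2: Loose grey mortar cube, 40 mm, in the +y cell of the case; origin at the centre of its underside. To be left lying there.
- tin: Loose round white-lidded sample tin, 60 mm diameter, 40 mm high, standing on the worktop beside the case's +y side; origin at the centre of its underside. Leave alone.
- mallet: Loose small wooden mallet lying on the worktop beside the case's -y side, 125 mm long, 48 mm high; origin at the centre of its underside. Leave alone.
- watch: Loose black stopwatch, 71 x 60 x 19 mm, on the worktop to the right; origin at the centre of its underside. Leave alone.
- tape: Loose roll of tan tape, 96 mm diameter, 25 mm high, on the worktop to the left; origin at the centre of its underside. Leave alone.
- weigh: Loose stoppered glass weighing bottle, 43 mm diameter, 64 mm high, on the worktop behind the case; origin at the centre of its underside. Leave alone.

How it is judged:
By the outcome, as a careful person would: the job done as asked, in the order asked, and still so for the second after the job is handed in, with the robot touching nothing.
It also fails if it takes over 64 s, if anything falls off the work surface, if the arm or the gripper's body presses on something with over 40 N, if the wrist force passes 120 N, or if a joint passes its speed limit or range.

### The arm

A 7-joint arm with a two-finger parallel gripper is mounted at the origin on a cart in front of the work surface, level with it; the furniture and walls round the work are solid. World frame = base frame: x ahead of the robot, y to its left, z up, the work surface at z = 0. Lengths are in mm, angles in rad, forces in N, time in s.
With the tool pointing down it reaches from about 425 to 1025 mm from the base axis. Payload 3.6 kg.
Tool frame: the origin (TCP) lies on the centre line of the jaws, within the pads' length; the fingertips stand 19 mm ahead of it and the grasp point (between the pads) is the TCP; x points along the fingers, z is the direction in which the jaws open and shut, and the axes are right-handed (so a half turn about x gives the same grasp; the last joint's range is limited). The gripper opens to 85 mm and grips with 20 to 120 N. Pads are 22 mm wide; open, the fingers measure 114 mm over their backs; the gripper's body (76 mm by 85 mm) begins 54 mm behind the grasp point. The pads swing forward as they close: fully open they stand 13 mm farther back than shut.
Start: joints at [-1.25, 0.591, 0.048, 1.609, -0.033, 0.943, -0.034], TCP at [292.175, 663.523, 250.302] pointing down, gripper open.
Joint ranges: [-2.69, 2.69], [-0.47, 2.24], [-1.27, 1.36], [0.19, 2.51], [-1.53, 4.68], [0.08, 2.07], [-3.09, 3.09]. Speed limits (rad/s): [2.57, 2.57, 3.14, 3.14, 3.14, 3.14, 3.14].

### API

Orientations are given as a 3x3 rotation matrix whose columns are the frame's x, y, z axes.
In Python, from plant import env gives the robot as it stands. The module is installed in compiled form; this text tells all that it offers. Calls block until the motion is done:
- env.move_ptp(position, orientation): joint-space move of the TCP to a pose.
- env.move_l(position, rot=None, velocity=150, threshold=None): straight line of the TCP; rot=None keeps the orientation; velocity is the mean speed in mm/s. With threshold (N) it stops when the force on the tool has changed by that much, and returns True; else False.
- env.move_joints(angles): joint-space move.
- env.set_gripper(opening, force=None): finger opening in mm; force is the grip in N (None keeps the last); returns when the fingers have stopped.
- env.wait(seconds).
- env.inverse_kinematics(position, orientation): joint angles nearest the present ones, or None.
- env.get_image(name): name is "scene" or "top"; returns a dict with "frame" (384x512x3 uint8, blue, green, red), "depth" (384x512 float32, mm along the optical axis (not along the pixel's ray), 0 where there is no reading), "fx", "fy", "cx", "cy" (pixels), "R" (3x3) and "t" (3): a world point X has camera coordinates R X + t. Camera axes: x right, y down, z forward; pixel columns grow to the right and rows downward; lengths in mm; the calibration is good to about 2 mm. A picture is of the moment at which its call begins.
A pose or a line that the arm cannot do raises env.Unreachable and nothing moves.
- env.sign_off(): hands the job in, once; it reports no verdict.
Trained networks look in a picture, given as the dict that the camera call returned (one of the last four; its "shot" number tells which), for a name from the list of things; names that differ only in an ending like _2 or _b are one class to them, and where a whole thing is asked for, a point or a joint stands for the part that bears it (a point fixed in the world has none). Each returns a list of dicts, best first, with "p" (0 to 1); they miss things now and then, are a little off and sometimes report something else, mostly with a low value. They report only what shows in the picture. A call takes as long as a camera call.
- env.find_in(picture, thing): "extent" ([left, top, right, bottom] in pixels, round what is visible of it).
- env.place_of(picture, thing): "xy" ([column, row] in pixels: a listed point, or the origin of a listed thing).
Readings, each from a call of its own:
- env.read_t(): time.
- env.read_joints(): joint angles.
- env.read_qd(): joint speeds.
- env.read_tau(): joint torques, N m.
- env.read_position(): TCP position.
- env.read_ee_rot(): TCP orientation.
- env.read_contact_force(): force on the tool from outside, world axes, zero at the start.
- env.read_wrist_torque(): the same for the moment, N m.
- env.read_opening(): finger opening in mm.
Only numpy, scipy, OpenCV 4.12 (cv2) and the standard library are available. Lean on these libraries where they do the work, as an engineer would, in place of code of your own. Each camera call takes 0.05 s, during which the arm holds its last target. There are 200 camera calls.

## Working session

There is one attempt and no reset: what is moved stays moved. The work goes in short steps, each a Python script; the robot and the scene stay as the last script left them, time stands still between calls to the robot, and variables do not carry over. Pictures are saved under pics/ and viewed, about 8 in all and at most 12, crops included, and the job is handed in when it is done.

```bash
mkdir -p pics; cat > h.py <<'E'
import numpy as np, cv2
from plant import env
def w(p,u,v,d):
    return p["R"].T@(np.array([(u-p["cx"])/p["fx"]*d,(v-p["cy"])/p["fy"]*d,d])-p["t"])
def px(p,X):
    c=p["R"]@np.array(X)+p["t"]; return c[0]/c[2]*p["fx"]+p["cx"],c[1]/c[2]*p["fy"]+p["cy"]
def onz(p,u,v,z):
    o=-p["R"].T@p["t"]; d=w(p,u,v,1)-o; return o+d*(z-o[2])/d[2]
def med(p,u,v,r=2):
    u,v=int(round(u)),int(round(v)); a=p["depth"][max(0,v-r):v+r+1,max(0,u-r):u+r+1]; a=a[a>0]
    return np.median(a) if a.size else 0
np.set_printoptions(precision=1,suppress=True)
E
python3 - <<'E'
from h import *
ims=[]
for n in ("scene","top"):
    p=env.get_image(n); ims.append(p["frame"]); print(n,"cam",-p["R"].T@p["t"],"fwd",p["R"][2])
    np.savez(f"{n}0.npz",**{k:p[k] for k in("frame","depth","fx","fy","cx","cy","R","t")})
    for t in ["case","lid_hinge","lid_edge","flap_hinge","flap_edge","cube_1","tin","mallet","watch","tape","weigh"]:
        for r in env.place_of(p,t)[:2]:
            u,v=r["xy"]; d=med(p,u,v); print(t,round(r["p"],2),np.array([u,v]),w(p,u,v,d) if d else None, onz(p,u,v,62 if 'hinge' in t else 0)[:2])
    cv2.imwrite(f"pics/{n}0.png",p["frame"])
print(env.read_t())
E
```

```text
scene cam [-608.5  919.6 1010.6] fwd [ 0.7 -0.5 -0.5]
case 0.93 [282.3 210. ] [473.9 -31.1  52. ] [532.6 -82.6]
lid_hinge 0.67 [268.6 195.4] [576.5 -41.8  65.3] [580.6 -45.2]
lid_edge 0.7 [256.6 162. ] [ 873.9 -202.8   47.5] [ 947.  -258.2]
flap_hinge 0.56 [301.5 202.4] [ 453.1 -113.8   67.6] [ 459.3 -119.9]
flap_edge 0.58 [303.9 187.3] [ 467.6 -135.1  124.1] [ 618.3 -282.7]
flap_edge 0.28 [241.2 188.2] [778.2 -43.9   2. ] [780.9 -45.8]
cube_1 0.6 [296.5 209.3] [432.1 -68.8  63. ] [ 501.3 -134.5]
cube_1 0.5 [288.8 218.1] [444.8 -42.   24.5] [471.  -65.9]
tin 0.75 [264.3 224.8] [460.   70.2  30.4] [493.1  43.9]
mallet 0.51 [298.6 195.6] [435.7 -78.5 121.5] [ 578.4 -214.9]
watch 0.6 [302.  205.4] [ 445.1 -110.1   58.7] [ 510.1 -173.6]
tape 0.86 [156.3 267.3] [516.8 502.8  -1.4] [515.2 503.4]
weigh 0.68 [242.3 188.7] [773.9 -46.9   0.3] [774.4 -47.2]
top cam [ 550.1   40.3 1221.7] fwd [ 0.1 -0.  -1. ]
case 0.57 [290.9 221.6] [505.6 -76.8  46.6] [503.8 -81.4]
lid_hinge 0.89 [286.7 198. ] [581.8 -63.2  62.2] [581.8 -63.2]
lid_hinge 0.43 [252.6 228.8] [483.9  47.6  40.9] [485.   47.5]
lid_edge 0.91 [278.6 182.6] [620.9 -27.6 215.8] [636.1 -42.2]
flap_hinge 0.64 [303.2 234.3] [ 461.4 -120.7   10. ] [ 465.2 -113.8]
flap_edge 0.53 [306.  236.9] [ 460.3 -116.6  105. ] [ 451.8 -131.3]
flap_edge 0.32 [281.2 140.4] [771.9 -50.1  44.1] [780.2 -53.5]
cube_1 0.68 [286.8 226. ] [491.6 -63.2  46.7] [489.3 -67.3]
cube_1 0.51 [307.6 221.7] [ 504.5 -130.8   47.8] [ 502.7 -137.8]
tin 0.56 [251.1 229.7] [481.   52.5  40.8] [478.6  53. ]
mallet 0.44 [324.9 192.4] [ 599.6 -193.    28.9] [ 600.8 -198.6]
watch 0.59 [394.7 228.6] [ 476.4 -424.7   19. ] [ 475.3 -432. ]
tape 0.93 [116.9 221.8] [511.5 502.   -0.1] [511.5 501.9]
tape 0.61 [253.  227.9] [486.8  46.3  41. ] [484.6  46.5]
weigh 0.49 [282.5 136.3] [783.9 -54.   52.1] [794.3 -58.2]
weigh 0.44 [394.9 228.4] [ 477.1 -425.3   19.1] [ 475.9 -432.7]
1.2
```

```bash
python3 - <<'E'
import cv2
a=cv2.imread("pics/scene0.png")[120:270,200:350]; b=cv2.imread("pics/top0.png")[115:275,215:375]
a=cv2.resize(a,(400,400),interpolation=2); b=cv2.resize(b,(400,400),interpolation=2)
cv2.imwrite("pics/c0.png",cv2.hconcat([a,b]))
E
```

```text
(no output)
```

View pics/c0.png

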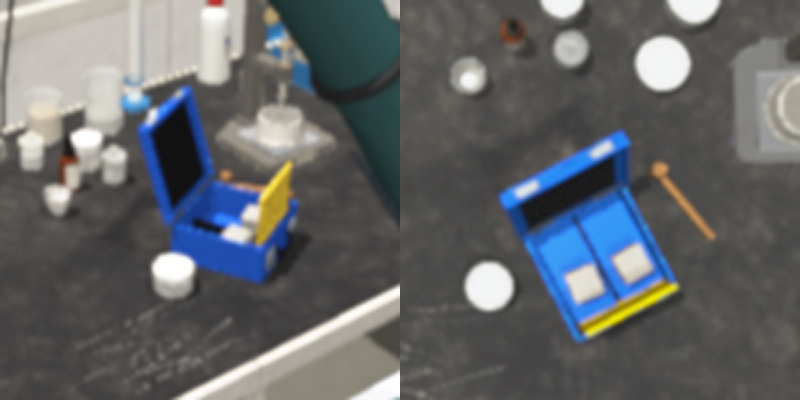

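View pics/top0.png

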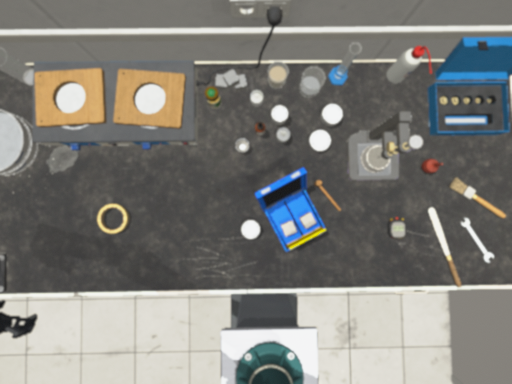

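The top view shows the case around (290,215) px, yawed about 27°. The lid is open and leaning back along (258..305, 170..190), and the yellow flap stands along (288..326, 230..248). The tin is at (251,230), the mallet at (328,195) and the white bottle behind near (283,136). Next I'll fit the poses from the depth image.

```bash
cat >> h.py <<'E'
def cloud(p):
    v,u=np.mgrid[:384,:512]; d=p["depth"]
    c=np.stack([(u-p["cx"])/p["fx"]*d,(v-p["cy"])/p["fy"]*d,d],-1)
    return (c-p["t"])@p["R"]
def masks(p):
    h=cv2.cvtColor(p["frame"],cv2.COLOR_BGR2HSV); H,S,V=cv2.split(h)
    ok=p["depth"]>0
    return ok&(H>98)&(H<125)&(S>120), ok&(H>20)&(H<38)&(S>130)
def local(X,C,yaw):
    c,s=np.cos(yaw),np.sin(yaw); return (X-np.r_[C,0])@np.array([[c,-s,0],[s,c,0],[0,0,1]])
E
python3 - <<'E'
from h import *
for n in("top","scene"):
    p=np.load(f"{n}0.npz"); P=cloud(p); b,y=masks(p)
    near=(abs(P[...,0]-540)<130)&(abs(P[...,1]+80)<150)
    B=P[b&near]; Y=P[y&near]
    rim=B[(B[:,2]>52)&(B[:,2]<72)]
    r=cv2.minAreaRect(rim[:,:2].astype(np.float32)); print(n,"rim",len(rim),r)
    L=B[B[:,2]>85]; print("lid n",len(L), "zmax",np.percentile(L[:,2],[50,95,99]))
    T=L[L[:,2]>190]; print("lid top n",len(T)); f=cv2.fitLine(T[:,:2].astype(np.float32),2,0,.01,.01).ravel(); print("lid line",f, "yaw",np.degrees(np.arctan2(f[1],f[0]))+90)
    Y=Y[Y[:,2]>30];f=cv2.fitLine(Y[:,:2].astype(np.float32),2,0,.01,.01).ravel(); print("flap n",len(Y),f,np.degrees(np.arctan2(f[1],f[0]))+90,"z",np.percentile(Y[:,2],[2,50,98]),cv2.minAreaRect(Y[:,:2].astype(np.float32)))
E
```

```text
top rim 221 ((513.4375610351562, -87.25631713867188), (152.51068115234375, 147.20947265625), 27.986787796020508)
lid n 473 zmax [212.2 219.7 221.4]
lid top n 268
lid line [  0.5  -0.9 619.  -33.2] yaw 26.981556
flap n 213 [   0.5   -0.9  457.6 -116.1] 26.839108 z [ 56.5 112.8 140.5] ((449.293701171875, -119.89958190917969), (23.93844985961914, 121.4277572631836), 26.998014450073242)
scene rim 245 ((514.2344970703125, -88.74290466308594), (163.12484741210938, 160.42501831054688), 26.30771827697754)
lid n 393 zmax [166.3 216.3 218.3]
lid top n 133
lid line [  0.4  -0.9 612.7 -29.8] yaw 26.696682
flap n 191 [   0.5   -0.9  453.7 -116. ] 26.772095 z [ 55.9  97.4 138. ] ((456.56817626953125, -115.9212646484375), (13.697502136230469, 126.44718170166016), 25.242563247680664)
```

```bash
python3 - <<'E'
from h import *
C=np.array([513,-87.]);yaw=np.radians(27)
for n in("top","scene"):
    p=np.load(f"{n}0.npz"); P=local(cloud(p),C,yaw); b,y=masks(p)
    near=(abs(P[...,0])<170)&(abs(P[...,1])<110)
    B=P[b&near]; Y=P[y&near&(P[...,2]>62)]
    rim=B[(B[:,2]>56)&(B[:,2]<68)]
    print(n,"rim x,y",np.percentile(rim[:,0],[1,5,95,99]),np.percentile(rim[:,1],[1,5,95,99]))
    L=B[(B[:,2]>90)]; print("lid y",np.percentile(L[:,1],[1,5,95,99]))
    for z in range(80,230,10):
        s=L[abs(L[:,2]-z)<5]; 
        if len(s)>4: print(z,np.percentile(s[:,0],[5,50,95]),end=" ")
    print("\nflap y",np.percentile(Y[:,1],[2,98]))
    for z in range(65,145,10):
        s=Y[abs(Y[:,2]-z)<5]
        if len(s)>2: print(z,np.percentile(s[:,0],[5,50,95]),end=" ")
    print()
    # neighbours
    O=P[(P[...,2]>8)&(abs(P[...,0])<300)&(abs(P[...,1])<200)&~b&~y]
    for nm,m in(("y+",O[:,1]>85),("y-",O[:,1]<-85),("back",O[:,0]>150)):
        q=O[m]; 
        if len(q): print(nm,len(q),q.min(0),q.max(0))
E
```

```text
top rim x,y [-75.5 -62.5  73.2  76. ] [-73.5 -73.   71.6  72.2]
lid y [-77.  -75.   74.5  77. ]
90 [73.1 80.7 83.4] 100 [76.6 85.  87.9] 110 [80.1 87.8 90.4] 120 [81.  90.5 93.1] 130 [86.3 94.4 96.4] 140 [87.6 97.  99. ] 150 [ 91.2  99.9 102.8] 160 [ 93.8 102.5 105.3] 170 [ 97.1 106.1 108.6] 180 [101.5 109.1 110.9] 190 [105.3 110.7 111.9] 210 [115.9 125.3 128.6] 220 [111.8 116.6 125.7] 
flap y [-58.4  56.8]
65 [-77.1 -61.  -60.5] 75 [-61.4 -61.  -60.5] 85 [-61.4 -61.1 -60.5] 95 [-61.5 -61.2 -60.9] 105 [-61.6 -61.1 -60.7] 115 [-61.7 -61.4 -60.7] 125 [-61.5 -61.2 -60.6] 135 [-65.7 -62.8 -60.6] 
y+ 1041 [-183.6   96.6    8. ] [  90.8  188.5 1221.7]
y- 432 [ -45.  -200.     8.1] [300.  -85.4  68. ]
back 409 [ 152.2 -200.     8. ] [300.   58.3  68. ]
scene rim x,y [-79.8 -79.1  76.9  78.6] [-77.7 -70.9  74.9  77.1]
lid y [-82.7 -79.3  78.9  80.7]
90 [72.9 79.3 85.5] 100 [73.8 83.3 90.8] 110 [76.3 86.  93.5] 120 [78.1 88.4 96.1] 130 [82.3 91.7 99.2] 140 [ 87.1  96.1 105. ] 150 [ 89.5  97.  106.4] 160 [ 95.1 100.8 108.7] 170 [ 95.8 103.5 112.3] 180 [101.3 107.  111.9] 190 [104.6 111.  118.8] 200 [107.8 115.2 119.8] 210 [110.  116.9 125.4] 220 [109.5 112.5 119.3] 
flap y [-58.4  57.5]
65 [-67.6 -66.  -62.9] 75 [-67.1 -65.8 -63.8] 85 [-67.8 -66.5 -64.7] 95 [-68.2 -66.4 -64.8] 105 [-68.8 -66.  -64.1] 115 [-68.2 -66.2 -65.1] 125 [-67.2 -66.2 -65. ] 135 [-68.4 -65.4 -62.8] 
y+ 196 [-120.9  112.2    8.6] [ 63.6 172.2  45.9]
y- 139 [ -88.6 -170.3    8.2] [299.9 -85.4  65.7]
back 192 [ 236.7 -124.2    8.8] [299.9  59.9  65.7]
```

```bash
cat >> h.py <<'E'
C=np.array([513,-87.]);yaw=np.radians(27);cy,sy=np.cos(yaw),np.sin(yaw)
def W(x,z,y=0):  # fingertip centre in case frame -> TCP world
    return [C[0]+cy*x-sy*y, C[1]+sy*x+cy*y, z+19]
def Rt(s=1):
    X=np.array([0,0,-1.]);Z=s*np.array([-sy,cy,0]); return np.column_stack([X,np.cross(Z,X),Z])
E
python3 - <<'E'
from h import *
print(env.read_ee_rot(), env.read_joints())
env.set_gripper(0)
for s in(1,-1):
    for x,z in((-95,270),(-95,116),(0,55),(0,280),(180,280),(165,185),(-45,70)):
        q=env.inverse_kinematics(W(x,z),Rt(s)); print(s,x,z,q if q is None else np.round(q,2))
print(env.read_t(),env.read_opening())
E
```

```text
[[-0.  -0.9  0.4]
 [-0.   0.4  0.9]
 [-1.   0.  -0. ]] [-1.2  0.6  0.   1.6 -0.   0.9 -0. ]
1 -95 270 [-0.1  0.2  0.4  2.2 -0.1  0.8  2.4]
1 -95 116 [ 0.2  0.5 -0.1  2.3  0.1  0.4  2.1]
1 0 55 [ 0.2  0.6 -0.2  2.2  0.3  0.4  1.9]
1 0 280 [-0.1  0.3  0.3  2.  -0.1  0.8  2.2]
1 180 280 [-0.1  0.5  0.   1.7 -0.   1.   2. ]
1 165 185 [ 0.   0.6 -0.1  1.8  0.1  0.8  1.9]
1 -45 70 [ 0.2  0.6 -0.1  2.2  0.2  0.3  1.9]
-1 -95 270 [-0.7  0.3  1.1  2.2 -0.4  0.8 -0.4]
-1 -95 116 [-0.1  0.5  0.4  2.3 -0.5  0.4 -0.4]
-1 0 55 [-0.2  0.7  0.4  2.2 -0.6  0.4 -0.4]
-1 0 280 [-0.6  0.4  0.9  2.  -0.4  0.9 -0.6]
-1 180 280 [-0.6  0.6  0.8  1.7 -0.5  1.  -0.7]
-1 165 185 [-0.5  0.7  0.7  1.8 -0.5  0.9 -0.6]
-1 -45 70 [-0.1  0.6  0.3  2.3 -0.6  0.4 -0.4]
1.9667 -0.06129933858914687
```

```bash
python3 - <<'E'
from h import *
R=Rt(1)
try:
    env.move_ptp([430,180,320],R); print("a",env.read_t())
    env.move_ptp(W(-100,250),R); print("b",env.read_t())
    env.move_l(W(-100,116),velocity=150); print(env.read_contact_force(),env.read_t())
    for phi in (1.57,1.35,1.1,.85,.6,.4,.25,.12):
        x=-60+60*np.cos(phi)-2*np.sin(phi)-11; z=56+60*np.sin(phi)+2*np.cos(phi)
        r=env.move_l(W(x,z),velocity=60,threshold=15); print(phi,r,env.read_contact_force())
        if r: break
    else:
        r=env.move_l(W(-11,53),velocity=25,threshold=8); print("end",r,env.read_position()[2]-19,env.read_contact_force())
        env.move_l(W(-11,290),velocity=200)
except env.Unreachable as e: print("UNR",e)
print(env.read_t())
p=env.get_image("scene"); cv2.imwrite("pics/s1.png",cv2.resize(p["frame"][80:280,190:390],(600,600),interpolation=2))
q=env.get_image("top"); P=local(cloud(q),C,yaw); b,y=masks(q); Y=P[y&(abs(P[...,0])<120)&(abs(P[...,1])<100)]
if len(Y): print(len(Y),np.percentile(Y,[2,50,98],axis=0))
P=local(cloud(p),C,yaw); b,y=masks(p); Y=P[y&(abs(P[...,0])<120)&(abs(P[...,1])<100)]
if len(Y): print(len(Y),np.percentile(Y,[2,50,98],axis=0))
E
```

```text
a 3.8083
b 5.0167
[-0.3 -1.2 -0.2] 6.0583
1.57 False [-0.8 -0.5 -0.1]
1.35 False [-1.2  0.1 -0.1]
1.1 False [-0.2 -0.1 -0.4]
0.85 False [ 0.1 -0.  -0.6]
0.6 False [-0.3 -0.   0.2]
0.4 False [ 0.5 -0.1 -0.2]
0.25 False [-0.4  0.5 -0.2]
0.12 False [-0.1  0.1 -0.6]
end True 57.91519413963087 [-1.6 -0.7  8.8]
10.8583
530 [[-59.8 -55.2  54.4]
 [ -2.   19.9  59.4]
 [ 23.1  59.7 434.8]]
403 [[ -67.5  -56.5 -602. ]
 [ -15.5   -7.3   57.6]
 [ 111.3   54.4   62.6]]
```

View pics/s1.png

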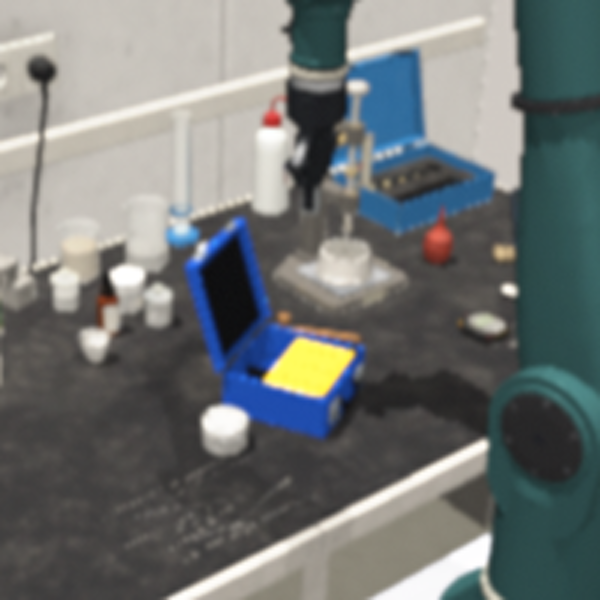

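The flap now lies flat: contact stopped the push at z = 57.9 mm against 58 mm expected. In the crop it covers the cubes (yellow around (310,365)), and the lid still stands at about (230,290). Next is the lid.

```bash
python3 - <<'E'
from h import *
R=Rt(1); r0=140
try:
    env.move_l(W(180,290),velocity=200)
    env.move_l(W(180,178),velocity=150); print(env.read_contact_force(),env.read_t())
    def pt(th):
        x=77-r0*np.cos(th)+8*np.sin(th); z=62+r0*np.sin(th)+8*np.cos(th)
        if th>1.5: x=77-160*np.cos(th)+8*np.sin(th)
        return x+11,z-(15 if th>1.5 else 0)
    for th in (1.9,1.75,1.6,1.45,1.3,1.15,1.,.85,.7,.55,.4,.28,.18,.1,.05):
        r=env.move_l(W(*pt(th)),velocity=60 if th>.3 else 35,threshold=20); print(th,r,env.read_contact_force())
        if r: break
    else:
        x,z=pt(0); r=env.move_l(W(x,z-5),velocity=15,threshold=15); print("end",r,env.read_position()[2]-19,env.read_contact_force())
        env.wait(.3)
        env.move_l(W(x,z+100),velocity=120); env.move_l(W(x,330),velocity=200)
except env.Unreachable as e: print("UNR",e)
print(env.read_t())
p=env.get_image("scene"); cv2.imwrite("pics/s2.png",cv2.resize(p["frame"][80:280,190:390],(600,600),interpolation=2))
P=local(cloud(p),C,yaw); b,y=masks(p); m=b&(abs(P[...,0])<150)&(abs(P[...,1])<85)&(P[...,2]>66); B=P[m]
print(len(B),np.percentile(B,[2,50,98],axis=0), np.linalg.lstsq(np.c_[B[:,:2],np.ones(len(B))],B[:,2],rcond=None)[0].round(3))
E
```

```text
[ 0.7 -0.5  0.4] 12.9667
1.9 False [0.1 0.7 0.4]
1.75 False [ 0.1 -0.7 -0.5]
1.6 False [-0.2 -0.5 -0.2]
1.45 False [0.  0.  1.2]
1.3 False [-0.6  0.4 -0.1]
1.15 False [ 0.  -0.2  0.7]
1.0 False [ 0.8 -0.4 -0.1]
0.85 False [-0.1  0.5  0.4]
0.7 False [ 0.3 -0.2  1. ]
0.55 False [ 0.5 -0.6  0.4]
0.4 False [ 0.4  0.1 -0.2]
0.28 False [ 0.3  0.6 -0.3]
0.18 False [-0.3 -0.2 -0.2]
0.1 False [-0.2  0.   0.2]
0.05 False [-0.5  0.3 -0.3]
end True 69.96524640811717 [-1.7  1.1  8.1]
23.65
832 [[-87.8 -74.6  66.5]
 [-13.7   4.8  70.5]
 [ 68.7  77.4 460.4]] [-0.4 -0.1 80.3]
```

View pics/s2.png

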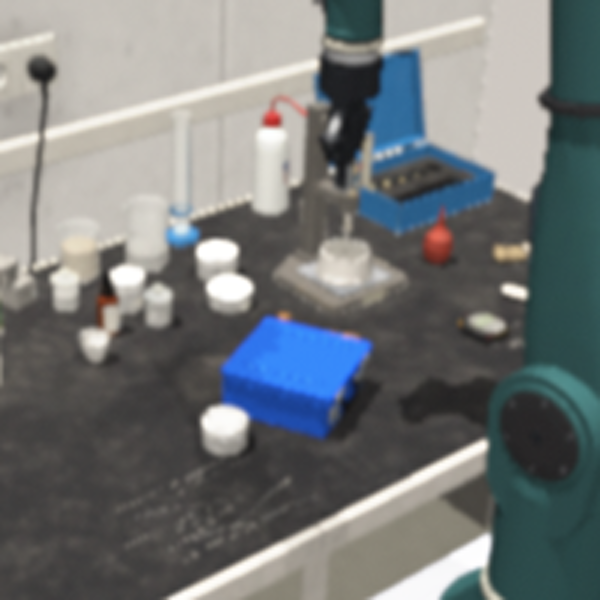

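The lid lies level on the case at about (300,370) px, with the tin and mallet where they were. I'll make one numeric check of the level and the neighbours, then hand in.

```bash
python3 - <<'E'
from h import *
ok=True
for n in("scene","top"):
    p=env.get_image(n); P=local(cloud(p),C,yaw); b,y=masks(p)
    B=P[b&(abs(P[...,0])<70)&(abs(P[...,1])<65)&(P[...,2]>50)&(P[...,2]<100)]
    if len(B)>30: c=np.linalg.lstsq(np.c_[B[:,:2],np.ones(len(B))],B[:,2],rcond=None)[0]; print(n,len(B),c.round(3))
    o=np.load(f"{n}0.npz")
    for t,X in dict(tin=(484,47,20),mallet=(590,-195,20),watch=(477,-425,10),tape=(512,502,10),weigh=(776,-48,40)).items():
        u,v=np.int32(px(p,X)); s=np.s_[max(0,v-14):v+15,max(0,u-14):u+15]
        a=cv2.phaseCorrelate(*[np.float32(cv2.cvtColor(f[s],6)) for f in(o["frame"],p["frame"])]); print(t,np.round(a[0],2),round(a[1],2))
print(env.read_t(),env.read_contact_force(),env.read_position())
env.sign_off()
E
```

```text
scene 574 [ 0.  -0.  70.4]
tin [-0.   0.2] 1.04
mallet [-0.3 -0.7] 0.45
watch [0.  0.9] 0.15
tape [-0.1 -0. ] 0.97
weigh [-0. -0.] 1.02
top 1801 [ 0.  -0.  71.1]
tin [-0.1 -0.3] 0.94
mallet [ 0.1 -0.1] 1.06
watch [-0.1 -0. ] 1.0
tape [-0. -0.] 1.0
weigh [ 0.1 -0. ] 1.0
23.8 [-0.2 -0.6 -0.1] [ 465.8 -110.5  347.5]
the job is handed in; nothing more can be done
```

The case is closed and the job is handed in at 23.8 s. With the gripper shut, I folded the yellow flap flat first. Then I pushed the lid over from behind, at 60 mm/s slowing to 15 mm/s, and pressed it shut.

- **Flap:** the push ended on firm contact at 57.9 mm, where 58 mm means lying flat. The picture showed it lying over the cubes.
- **Lid:** the press ended on firm contact at 69.97 mm, where 70 mm means shut. Depth fits from both cameras show it level, at 70.4 and 71.1 mm. One earlier fit gave a slope, but it had stray gripper points in it; the cleaned fits replaced it.
- **Surroundings:** the tin, mallet, watch, tape and weighing bottle show no movement in the top camera between start and end. In the scene camera, the watch and mallet comparisons were too weak to count (match scores 0.15 and 0.45, probably because the arm or the changed lid was in view).
- **Not checked:** the cubes could not be seen once the lid was shut. Nothing pushed on them.

At hand-in the robot was clear of everything.

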